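# Spare tiles back into their tub

## Task

Take the pile of four blue spare tiles by the end that sticks out from under the low steel riser, draw it clear onto the open bench and let go, then take the whole pile again round its middle. Tilt it into the red tub as one pile, one end going in first under the red bridge and down along that wall, and gently lower the other end, without dropping it, until all four tiles lie flat in the tub. Leave the bowls, the shaker, the lids and everything else where they are.

Things in the scene. Friction and masses are not known exactly. Their poses are not given: they have to be found in the camera images.
- riser: Low grey steel riser shelf, fixed: a board 340 mm wide (y), underside 45 and top 57 mm above the bench, on feet at y = +-155 mm. Origin: bench level under its middle; x points away from the robot, z up; its front edge is at x = -112 mm, its rear at +110. The pile of tiles lies on the bench half under it, roughly square to the front edge, 36 to 50 mm sticking out. Two bowls and a shaker stand on it.
- tile1: Bottom tile of four identical blue-glazed ceramic wall tiles with terracotta edges lying in one flat pile, each 100 (x) x 50 (y) x 7.5 mm (z), about 80 g, loose on one another and each askew on the one below by up to 1 mm and 1 degree. Origin: centre of its underside; x along its length, z up, glazed side up.
- tile2: Second tile from below of four identical blue-glazed ceramic wall tiles with terracotta edges lying in one flat pile, each 100 (x) x 50 (y) x 7.5 mm (z), about 80 g, loose on one another and each askew on the one below by up to 1 mm and 1 degree. Origin: centre of its underside; x along its length, z up, glazed side up.
- tile3: Third tile from below of four identical blue-glazed ceramic wall tiles with terracotta edges lying in one flat pile, each 100 (x) x 50 (y) x 7.5 mm (z), about 80 g, loose on one another and each askew on the one below by up to 1 mm and 1 degree. Origin: centre of its underside; x along its length, z up, glazed side up.
- tile4: Top tile of four identical blue-glazed ceramic wall tiles with terracotta edges lying in one flat pile, each 100 (x) x 50 (y) x 7.5 mm (z), about 80 g, loose on one another and each askew on the one below by up to 1 mm and 1 degree. Origin: centre of its underside; x along its length, z up, glazed side up. The whole pile is 30 mm high and starts flat on the bench.
- tub: Small red plastic tub fixed to the bench, open on top. Outside 116 (x) x 63 (y) x 47 mm; inside 110 (x) x 57 mm (y), walls 3 mm. Origin: centre of its underside, z up, at bench level. Its -x end wall is full height and carries the red bridge; its +x end wall is 26 mm high with a black catch outside. The long sides are 28 mm high and each have a finger cut-out down to the floor from x = -28 to +28 mm.
- tub_floor (a point): Middle of the tub's inner floor, 4 mm above the bench; axes as the tub's. The lowest tile must lie flat here.
- tub_bridge (a point): Middle of the inner edge of the red bridge, at its underside, 44 mm above the bench and 41 mm to -x of the tub's middle. The bridge is a fixed strip 3 mm thick across the -x end, roofing the last 14 mm of the inside (beside it the sides are 44 mm high), so the open mouth is only 96 mm long: 100 mm tiles go in only tilted, end first under it.
- tub_lid: The tub's red lift-off lid with a black latch clip, 112 x 63 x 6 mm (clip 12 mm high), loose, lying on the bench. Origin: centre of its underside. A bystander.
- bowl1: Bamboo bowl, rim 124 mm across, 55 mm high, loose on the bench. Origin: centre of its underside. A bystander.
- bowl2: Bamboo bowl, rim 110 mm across, 55 mm high, loose on the riser's board. Origin: centre of its underside. A bystander.
- bowl3: Bamboo bowl like bowl2, also on the riser's board. A bystander.
- shaker: Small glass shaker with a steel twist cap, 48 mm across, 84 mm high, standing between the bowls on the riser's board. Origin: centre of its underside. A bystander.
- silicone_lid: Green silicone lid, disc 120 mm across and 4 mm thick with a knob 23 mm high, loose on the bench. Origin: centre of its underside. A bystander.
Things that resemble listed ones, but are neither listed nor needed, are in the scene too. Leave any green or turquoise look-alike of the tile4 alone.

How it is judged:
By the outcome, as a careful person would: the job done as asked, in the order asked, and still so for the second after the job is handed in, with the robot touching nothing.
It also fails if it takes over 61 s, if anything falls off the work surface, if the arm or the gripper's body presses on something with over 40 N, if the wrist force passes 120 N, or if a joint passes its speed limit or range.

## Robot

A 7-joint arm with a two-finger parallel gripper is mounted at the origin on the work surface. World frame = base frame: x ahead of the robot, y to its left, z up, the work surface at z = 0. Lengths are in mm, angles in rad, forces in N, time in s.
With the tool pointing down it reaches from about 400 to 875 mm from the base axis. Payload 6.5 kg.
Tool frame: the origin (TCP) lies at the very end of the fingers, on their centre line; the grasp point (between the pads) lies 19 mm behind it; z points along the fingers, y is the line along which they close (so a half turn about z gives the same grasp; the last joint's range is limited). The gripper opens to 88 mm and grips with 3 to 60 N. Pads are 18 mm wide; open, the fingers measure 123 mm over their backs; the gripper's body (75 mm by 187 mm) begins 45 mm behind the grasp point.
Start: joints at [-1.378, 0.536, -0.004, 1.538, 0.003, 1.067, -0.071], TCP at [166.344, 628.347, 238.716] pointing down, gripper open.
Joint ranges: [-2.7, 2.7], [-0.37, 2.16], [-1.27, 1.26], [0.24, 2.4], [-1.31, 4.45], [0.19, 1.91], [-2.76, 2.76]. Speed limits (rad/s): [2.39, 2.39, 3.14, 3.14, 3.14, 3.14, 3.14].

## Interface

Orientations are given as a 3x3 rotation matrix whose columns are the frame's x, y, z axes.
In Python, from workcell import manip, inverse_kinematics, optics, read_time_s, read_joints, read_joint_vel, read_joint_torque, read_eef_pos, read_orientation, read_wrist_force, read_ft_torque, read_width, read_grasp_force gives the robot as it stands. Calls block until the motion is done:
- manip.movep(position, orientation): joint-space move of the TCP to a pose.
- manip.move_linear(position, attitude=None, speed=150): straight line of the TCP; attitude=None keeps the orientation; speed is the mean speed in mm/s.
- manip.set_joints(angles): joint-space move.
- manip.gripper_to(opening, grip_force=None): finger opening in mm; grip_force is the grip in N (None keeps the last); returns when the fingers have stopped.
- manip.hold(seconds).
- inverse_kinematics(position, orientation): joint angles nearest the present ones, or None.
- optics.capture(name): name is "scene" or "top" or "wrist"; returns the picture (400x640x3 uint8, red, green, blue); there is no depth.
- optics.get_calibration(name): a dict with "fx", "fy", "cx", "cy" (pixels), "distortion" ([k1, k2, p1, p2, k3] as OpenCV has them; the pictures are not rectified), "view" (4x4, takes a point from world to camera coordinates); the wrist camera has in their place "tool_from_camera" (4x4, takes a point from camera to tool coordinates, whose origin is the TCP and whose axes are the flange's). Camera axes: x right, y up, looking along -z (the intrinsics and any distortion apply to the point x, -y, -z); pixel columns grow to the right and rows downward; lengths in mm; the calibration is good to about 2 mm. A picture is of the moment at which its call begins: read the wrist's pose just before it. get_calibration takes no time and is no camera call.
A pose or a line that the arm cannot do raises manip.MotionError and nothing moves.
- manip.finish_job(): hands the job in; it is judged then, once.
Readings, each from a call of its own:
- read_time_s(): time.
- read_joints(): joint angles.
- read_joint_vel(): joint speeds.
- read_joint_torque(): joint torques, N m.
- read_eef_pos(): TCP position.
- read_orientation(): TCP orientation.
- read_wrist_force(): force on the tool from outside, world axes, zero at the start.
- read_ft_torque(): the same for the moment, N m.
- read_width(): finger opening in mm.
- read_grasp_force(): force on a finger pad.
Only numpy, scipy, OpenCV 4.12 (cv2) and the standard library are available. Lean on these libraries where they do the work, as an engineer would, in place of code of your own. Each camera call takes 0.05 s, during which the arm holds its last target. There are 200 camera calls.

## Working session

There is one attempt and no reset: what is moved stays moved. The work goes in short steps, each a Python script; the robot and the scene stay as the last script left them, time stands still between calls to the robot, and variables do not carry over. Pictures are saved under pics/ and viewed, at most 10 in all, crops included, and the job is handed in when it is done.

```bash
ls; mkdir -p pics; python3 - <<'E'
from workcell import *
import cv2,numpy as np
a=optics.capture("scene");b=optics.capture("top")
cv2.imwrite("pics/s0.png",a[:,:,::-1]);cv2.imwrite("pics/t0.png",b[:,:,::-1])
for n in("scene","top","wrist"):print(n,optics.get_calibration(n))
print(read_time_s(),read_orientation())
E
```

```text
pics
scene {'fx': 380.73651400307375, 'fy': 380.73651400307375, 'cx': 323.15373243972, 'cy': 198.93451878204527, 'distortion': array([-0.08331181,  0.        ,  0.        ,  0.        ,  0.        ]), 'view': array([[ 1.03389021e-01,  9.94634103e-01,  3.70294157e-03,
        -1.05276567e+02],
       [-8.27438465e-01,  8.39424322e-02,  5.55247021e-01,
         4.27779347e+02],
       [ 5.51956788e-01, -6.04704023e-02,  8.31677242e-01,
        -1.32085297e+03],
       [ 0.00000000e+00,  0.00000000e+00,  0.00000000e+00,
         1.00000000e+00]])}
top {'fx': 371.76236811800396, 'fy': 371.76236811800396, 'cx': 316.945502881194, 'cy': 196.07579801476587, 'distortion': array([-0.03273516,  0.        ,  0.        ,  0.        ,  0.        ]), 'view': array([[-2.07290679e-02, -9.99783354e-01, -1.88410956e-03,
         6.94861842e+01],
       [ 9.79534358e-01, -2.06865356e-02,  2.00211160e-01,
        -5.61272143e+02],
       [-2.00206761e-01,  2.30464068e-03,  9.79750959e-01,
        -9.13613485e+02],
       [ 0.00000000e+00,  0.00000000e+00,  0.00000000e+00,
         1.00000000e+00]])}
wrist {'fx': 290.7836423967278, 'fy': 290.7836423967278, 'cx': 316.96891168881444, 'cy': 194.67935014389712, 'distortion': array([-0.02048207,  0.        ,  0.        ,  0.        ,  0.        ]), 'tool_from_camera': array([[-9.53255720e-04,  9.52359875e-01,  3.04975015e-01,
         8.05753467e+01],
       [ 9.99999546e-01,  9.06376983e-04,  2.95297033e-04,
        -2.13902634e-01],
       [ 4.80671106e-06,  3.04975158e-01, -9.52360306e-01,
        -1.46823354e+02],
       [ 0.00000000e+00,  0.00000000e+00,  0.00000000e+00,
         1.00000000e+00]])}
0.1 [[-9.66723510e-01  2.55823331e-01 -2.80316728e-04]
 [ 2.55823458e-01  9.66722333e-01 -1.51295717e-03]
 [-1.16061301e-04 -1.53432286e-03 -9.99998816e-01]]
```

View pics/s0.png

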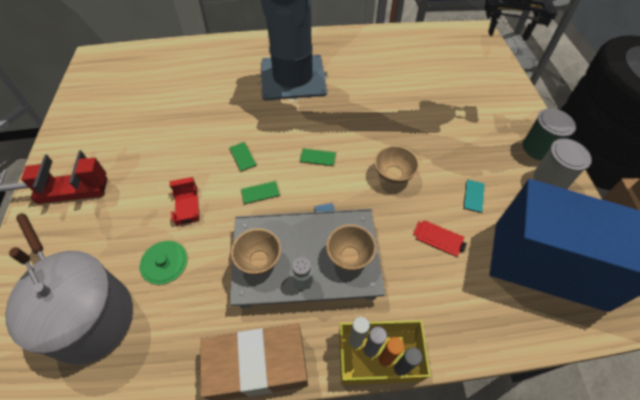

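View pics/t0.png

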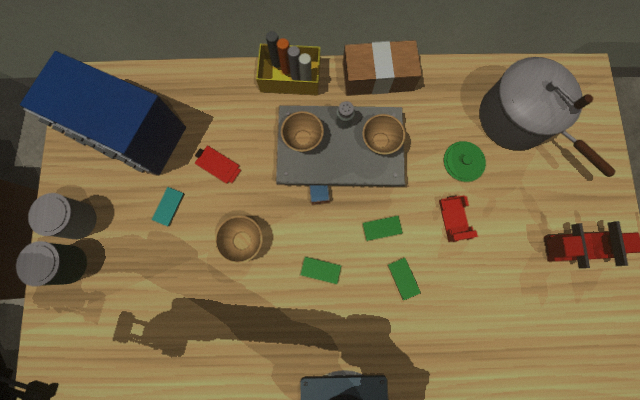

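The blue pile is at top (319,193) / scene (325,209), sticking out from the riser's front edge. The green pieces at top (382,228), (321,270) and (404,279) and the turquoise one at (168,207) are look-alikes. The tub is the red open box at top (458,218) / scene (186,201). The flat red piece with the black clip at top (218,164) is its lid, and the red thing at (600,245) is too big.

```bash
cat > h.py <<'E'
from workcell import *
import cv2,numpy as np
F=np.diag([1.,-1,-1,1])
def cam(name,pose=None):
    c=optics.get_calibration(name)
    K=np.array([[c["fx"],0,c["cx"]],[0,c["fy"],c["cy"]],[0,0,1]])
    if name=="wrist":
        p,R=pose; T=np.eye(4);T[:3,:3]=R;T[:3,3]=p
        V=np.linalg.inv(T@np.array(c["tool_from_camera"]))
    else: V=np.array(c["view"])
    return K,np.array(c["distortion"]),F@V
def rays(C,px):
    K,d,V=C; u=cv2.undistortPoints(np.float64(px).reshape(-1,1,2),K,d).reshape(-1,2)
    R=V[:3,:3];o=-R.T@V[:3,3]
    return o,np.c_[u,np.ones(len(u))]@R
def at_z(C,px,z):
    o,D=rays(C,px); return o+D*((np.atleast_1d(z)-o[2])/D[:,2])[:,None]
def tri(C1,p1,C2,p2):
    o1,D1=rays(C1,p1);o2,D2=rays(C2,p2);out=[]
    for a,b in zip(D1,D2):
        s=np.linalg.lstsq(np.c_[a,-b],o2-o1,rcond=None)[0]
        A,B=o1+a*s[0],o2+b*s[1]; out.append(np.r_[(A+B)/2,np.linalg.norm(A-B)])
    return np.array(out)
def proj(C,P):
    K,d,V=C; return cv2.projectPoints(np.float64(P).reshape(-1,3),cv2.Rodrigues(V[:3,:3])[0],V[:3,3],K,d)[0].reshape(-1,2)
def down(yaw,tilt=0.):  # tool x = dir yaw (horizontal), z down; tilt about tool y
    c,s=np.cos(yaw),np.sin(yaw)
    R=np.c_[[c,s,0],[s,-c,0],[0,0,-1.]]
    return R@cv2.Rodrigues(np.array([0,tilt,0.]))[0]
def snap(fn):
    p=np.array(read_eef_pos());R=np.array(read_orientation())
    im=optics.capture("wrist");cv2.imwrite(f"pics/{fn}.png",im[:,:,::-1])
    np.savez(f"pics/{fn}.npz",p=p,R=R);return im
def wcam(fn):
    d=np.load(f"pics/{fn}.npz");return cam("wrist",(d["p"],d["R"]))
E
python3 - <<'E'
from h import *
np.set_printoptions(precision=1,suppress=True)
S,T=cam("scene"),cam("top")
print("tri pile,tub mid,tub bridge-end,lid",tri(S,[(325,209),(186,201),(184,185),(440,238)],T,[(319,193),(458,218),(462,235),(218,164)]))
print("riser front corners",at_z(T,[(277,186),(405,186)],57))
for yaw in(0,np.pi):
  for q in ([560,0,200],[480,-280,200]):
    j=inverse_kinematics(q,down(yaw));print(yaw,q,j)
E
```

```text
tri pile,tub mid,tub bridge-end,lid [[ 575.7   51.3   33.1    1.3]
 [ 502.3 -319.    17.     4.9]
 [ 455.5 -324.2   26.     0.7]
 [ 672.8  336.4    0.4    2.6]]
riser front corners [[ 591.8  162.    57. ]
 [ 584.7 -174.2   57. ]]
0 [560, 0, 200] [-0.7  0.6  0.9  1.9 -0.6  1.  -1.2]
0 [480, -280, 200] [-0.3  0.7  1.1  1.9 -0.7  1.  -0.5]
3.141592653589793 [560, 0, 200] [-0.4  0.5  0.4  1.8 -0.2  0.9  1.7]
3.141592653589793 [480, -280, 200] [-0.3  0.6  1.   1.9 -0.6  1.   2.6]
```

```bash
python3 - <<'E'
from h import *
np.set_printoptions(precision=2,suppress=True)
j=list(read_joints());j[0]=0.0;j[6]=1.6
manip.set_joints(j);print(read_time_s(),read_eef_pos())
manip.movep([560,-50,170],down(np.pi));print(read_time_s(),read_joints())
manip.movep([560,70,170],down(np.pi));snap("p1");print(read_time_s(),read_joints())
manip.move_linear([520,20,200],speed=150);snap("p2");print(read_time_s())
manip.movep([490,-290,190],down(np.pi));snap("u1");print(read_time_s(),read_joints())
manip.move_linear([500,-350,190],speed=150);snap("u2");print(read_time_s())
A=cv2.imread("pics/p1.png");B=cv2.imread("pics/u1.png")
cv2.imwrite("pics/m1.png",A);cv2.imwrite("pics/m2.png",B)
E
```

```text
3.0083 [648.1  -41.66 237.93]
3.5333 [ 0.01  0.47 -0.01  1.83  0.    0.84  1.58]
4.1333 [-0.18  0.48 -0.03  1.82  0.02  0.84  1.35]
4.8083
6.05 [ 0.39  0.46  0.08  1.8  -0.05  0.88  2.07]
6.6583
```

View pics/p1.png

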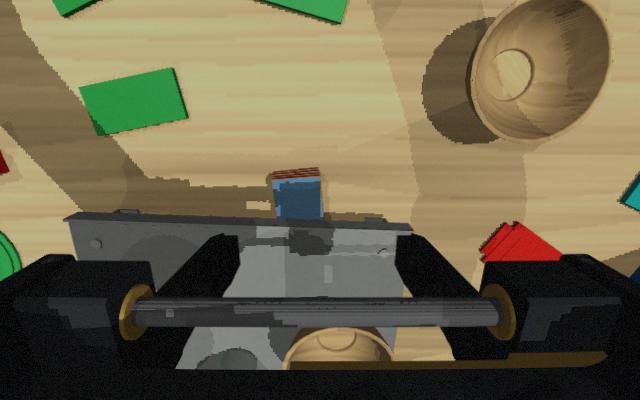

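View pics/u1.png

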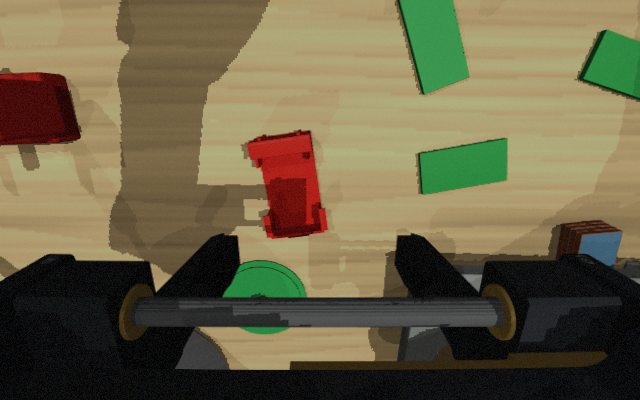

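p1 shows the pile's top front edge at about (272,180)–(320,177), its terracotta front face just above, and the top surface running under the riser's edge at row 218. u1 shows the tub from (248,140) to (326,232), with what looks like the bridge at the upper (robot-side) end. I'll enlarge the tub in both views to confirm that.

```bash
python3 - <<'E'
from h import *
P=np.array([[510,-325,20]])
out=[]
for n,(cx,cy) in (("u1",(287,185)),("u2",proj(wcam("u2"),[[515,-327,20]])[0].astype(int))):
    im=cv2.imread(f"pics/{n}.png");x0,y0=int(cx)-65,int(cy)-70;print(n,x0,y0)
    out.append(cv2.resize(im[y0:y0+140,x0:x0+130],None,fx=3,fy=4.2/1.4,interpolation=cv2.INTER_CUBIC))
im=cv2.imread("pics/p1.png");
cv2.imwrite("pics/c1.png",np.hstack(out))
p2=cv2.imread("pics/p2.png");c=proj(wcam("p2"),[[570,51,20]])[0].astype(int);print(c)
a=cv2.resize(im[150:240,250:350],None,fx=4,fy=4,interpolation=cv2.INTER_CUBIC)
b=cv2.resize(p2[c[1]-45:c[1]+45,c[0]-50:c[0]+50],None,fx=4,fy=4,interpolation=cv2.INTER_CUBIC)
cv2.imwrite("pics/c2.png",np.hstack([a,b]))
E
```

```text
u1 222 115
u2 270 119
[342 214]
```

View pics/c1.png

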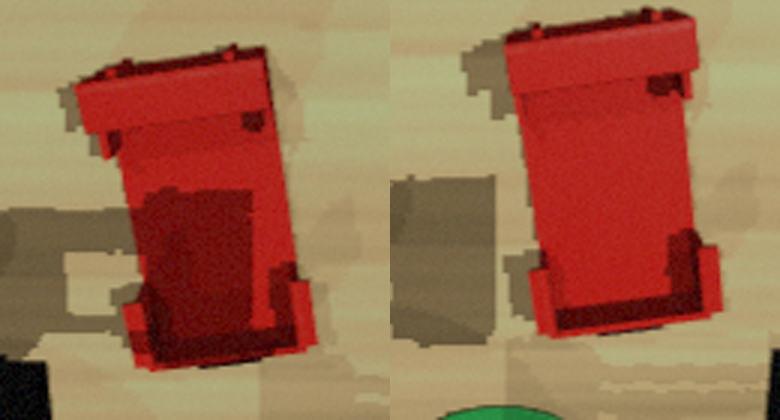

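View pics/c2.png

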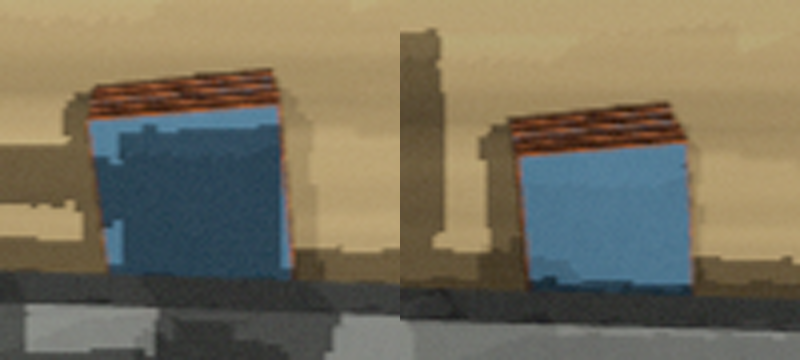

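c1 confirms it: a bridge roofs the upper (robot-side) end, there are cut-out sides, and the lower corner posts are at the far end. So tub +x points away from the robot. c2 shows the pile's four terracotta layers and its top front corners in both views.

```bash
cat > m.py <<'E'
from h import *
from scipy.optimize import least_squares
np.set_printoptions(precision=2,suppress=True)
def fit(M,obs,x0,z=True):
    def f(q):
        c,s=np.cos(q[2]),np.sin(q[2]);P=np.c_[q[0]+c*M[:,0]-s*M[:,1],q[1]+s*M[:,0]+c*M[:,1],M[:,2]+q[3]]
        return np.concatenate([(proj(C,P)-o).ravel() for C,o in obs])
    r=least_squares(f,x0,loss="soft_l1");return r.x,r.fun.reshape(len(obs),-1,2)
E
python3 - <<'E'
from m import *
U1,U2,P1,P2=[wcam(n) for n in("u1","u2","p1","p2")]
u1=np.array([(77,88),(268,52),(92,133),(272,109),(137,370),(317,347)])/3+(222,115)
u2=(np.array([(505,45),(692,15),(517,97),(697,70),(540,337),(720,312)])-(390,0))/3+(270,119)
print("tri tub",tri(U1,u1,U2,u2))
M=np.array([(-58,-31.5,47),(-58,31.5,47),(-41,-31.5,47),(-41,31.5,47),(58,-31.5,27),(58,31.5,27)],float)
q,r=fit(M,[(U1,u1),(U2,u2)],[510,-325,0,0]);print("tub",q);print(r)
p1=np.array([(88,120),(280,105),(90,92),(270,70)])/4+(250,150)
p2=(np.array([(518,156),(687,143),(512,120),(668,102)])-(400,0))/4+(292,169)
print("tri pile",tri(P1,p1,P2,p2))
M=np.array([(0,-25,30),(0,25,30),(0,-25,0),(0,25,0)],float)
q,r=fit(M,[(P1,p1),(P2,p2)],[560,51,0,0]);print("pile",q);print(r)
rf=at_z(P1,[(66,219),(410,230)],57);print("riser front",rf)
rf2=at_z(P2,np.array([(400-400+2,320),(798-400,332)])/4+(292,169),57);print(rf2)
E
```

```text
tri tub [[ 450.42 -356.94   45.86    1.06]
 [ 440.91 -293.59   31.62    0.7 ]
 [ 466.91 -353.26   43.8     0.9 ]
 [ 458.95 -292.22   39.24    0.07]
 [ 562.1  -345.02   29.96    0.06]
 [ 554.26 -275.12   24.89    0.53]]
tub [ 502.95 -316.92    0.15   -3.9 ]
[[[ 0.48 -0.85]
  [-1.29  1.39]
  [-0.83  0.67]
  [ 0.06 -0.75]
  [ 6.   -0.26]
  [-1.59  0.02]]

 [[ 0.14  0.3 ]
  [ 0.89  0.36]
  [-1.13 -0.19]
  [ 0.9  -0.82]
  [ 4.92 -0.18]
  [-1.84  0.53]]]
tri pile [[557.73  25.49  29.83   0.15]
 [553.89  74.55  29.45   0.29]
 [554.65  23.53   8.77   1.7 ]
 [550.3   72.3    2.92   0.61]]
pile [555.1  49.1   0.1  -0.3]
[[[-1.26 -0.11]
  [-0.63 -1.03]
  [ 2.27 -0.03]
  [ 1.64  1.17]]

 [[-1.06 -0.21]
  [-0.34 -1.07]
  [ 0.16  0.5 ]
  [ 0.77  1.18]]]
riser front [[ 590.02 -175.08   57.  ]
 [ 600.97  162.96   57.  ]]
[[596.35  -7.17  57.  ]
 [600.42 103.62  57.  ]]
```

```bash
python3 - <<'E'
from m import *
U1,U2,P1,P2=[wcam(n) for n in("u1","u2","p1","p2")]
f=lambda a,o,k,s:(np.array(a)-(o,0))/k+s
def rep(n,X):
    print(n,X[:,:2].ravel(),"yaws",[round(float(np.arctan2(*(X[i+1]-X[i])[[1,0]])),3) for i in(0,2)],"width",
      [np.round(np.linalg.norm(np.cross(X[1]-X[0],X[i]-X[0]))/np.linalg.norm(X[1]-X[0]),1) for i in(2,3)])
rep("floor u2",at_z(U2,f([(526,120),(541,262),(684,105),(693,232)],390,3,(270,119)),4))
rep("floor u1",at_z(U1,f([(122,165),(142,285),(272,135),(293,262)],0,3,(222,115)),4))
rep("pile p1",at_z(P1,f([(88,120),(107,270),(280,105),(292,272)],0,4,(250,150)),30))
rep("pile p2",at_z(P2,f([(518,156),(530,285),(687,143),(692,285)],400,4,(292,169)),30))
E
```

```text
floor u2 [ 482.73 -350.36  540.91 -344.39  476.91 -289.75  528.16 -283.42] yaws [0.102, 0.123] width [np.float64(60.9), np.float64(62.0)]
floor u1 [ 486.7  -351.24  536.68 -345.85  474.81 -292.7   526.68 -284.37] yaws [0.108, 0.159] width [np.float64(59.5), np.float64(62.2)]
pile p1 [557.62  25.56 598.95  28.71 553.62  74.62 599.47  78.03] yaws [0.076, 0.074] width [np.float64(49.2), np.float64(49.1)]
pile p2 [557.73  25.46 599.21  29.21 553.82  74.38 599.33  78.08] yaws [0.09, 0.081] width [np.float64(49.1), np.float64(48.7)]
```

```bash
python3 - <<'E'
from m import *
c=np.array([502,-318.]);u=np.array([np.cos(.13),np.sin(.13)])
manip.movep([*(c-20*u),130],down(np.pi+.13));im=snap("u3");print(read_time_s())
C=wcam("u3");q=proj(C,[[502,-318,20]])[0].astype(int);x0,y0=q[0]-100,max(q[1]-110,0);print(x0,y0,q)
cv2.imwrite("pics/c3.png",cv2.resize(im[y0:y0+195,x0:x0+200,::-1],None,fx=3,fy=3,interpolation=cv2.INTER_CUBIC))
E
```

```text
7.0917
215 103 [315 213]
```

View pics/c3.png

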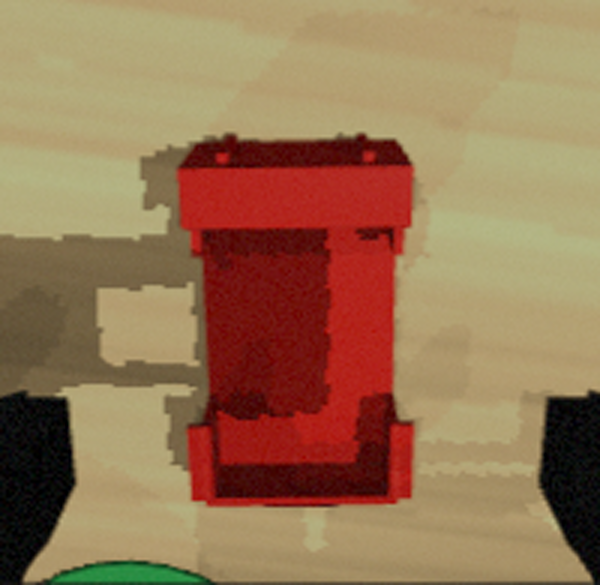

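```bash
python3 - <<'E'
from m import *
C=wcam("u3");g=lambda a:np.array(a)/3+(215,103)
b=at_z(C,g([(179,167),(412,167),(179,228),(412,227)]),47);f=at_z(C,g([(191,499),(411,499),(191,425),(411,423)]),28);l=at_z(C,g([(205,280),(209,390),(395,280),(393,390)]),4)
print(b,f,l,sep="\n")
mb,mf,ml=b[:2].mean(0),f[:2].mean(0),l.mean(0)
d=mf-mb;print("yaw",np.arctan2(d[1],d[0]),"len",np.hypot(*d[:2]),"ctr",(mb+mf)/2,"widths",np.linalg.norm(b[1]-b[0]),np.linalg.norm(f[1]-f[0]),"floor mid",ml)
for X in(b,b[2:],f,f[2:]):print(np.arctan2(-(X[1]-X[0])[0],(X[1]-X[0])[1]))
q=(mb+mf)/2
E
```

```text
[[ 449.31 -357.1    47.  ]
 [ 441.32 -295.63   47.  ]
 [ 466.01 -355.66   47.  ]
 [ 457.58 -292.91   47.  ]]
[[ 561.81 -346.19   28.  ]
 [ 552.6  -274.95   28.  ]
 [ 535.03 -348.57   28.  ]
 [ 525.38 -279.54   28.  ]]
[[ 494.44 -350.55    4.  ]
 [ 533.75 -345.46    4.  ]
 [ 486.4  -288.6     4.  ]
 [ 525.65 -282.92    4.  ]]
yaw 0.14027818494788033 len 113.00129919365511 ctr [ 501.26 -318.47   37.5 ] widths 61.986108053396585 71.83600369480334 floor mid [ 510.06 -316.89    4.  ]
0.12924514351321467
0.13358006527057653
0.12859969750247577
0.1388727639693242
```

```bash
python3 - <<'E'
from m import *
T=cam("top")
print("bowl front rims",at_z(T,[(303,152),(384,153)],112))
print("green corners",at_z(T,[(302,257),(342,262),(300,277),(338,284),(363,220),(400,216),(366,240)],8))
g1=np.array([(77,88),(268,52)])/3+(222,115);g3=np.array([(179,167),(412,167)])/3+(215,103)
print("bridge z",tri(wcam("u1"),g1,wcam("u3"),g3))
a=.08;u=np.array([np.cos(a),np.sin(a)]);g=np.array([555.5,50])+20*u
print(g)
R=down(np.pi+a)
manip.movep([*g,130],R);print(read_time_s(),read_joints())
manip.move_linear([*g,40],speed=120);print(read_wrist_force())
manip.move_linear([*g,3],speed=60);print(read_eef_pos(),read_wrist_force())
manip.gripper_to(40,30);print(read_time_s(),read_width(),read_grasp_force(),read_wrist_force())
E
```

```text
bowl front rims [[ 665.48   90.66  112.  ]
 [ 658.6  -113.48  112.  ]]
green corners [[ 408.17  100.76    8.  ]
 [ 392.83   -5.1     8.  ]
 [ 356.19  106.71    8.  ]
 [ 336.12    7.29    8.  ]
 [ 503.79  -65.79    8.  ]
 [ 512.55 -166.95    8.  ]
 [ 449.6   -71.42    8.  ]]
bridge z [[ 451.82 -358.56   36.82    0.95]
 [ 441.24 -293.92   39.25    3.01]]
[575.44  51.6 ]
8.5167 [-0.19  0.55  0.04  1.82 -0.03  0.77  1.51]
[-0.18  0.11  0.46]
[575.53  51.55   2.99] [0.61 0.09 0.39]
10.8417 49.95047436388552 29.992071893066168 [-0.73 -1.53  2.27]
```

```bash
python3 - <<'E'
from m import *
a=.08;u=np.array([np.cos(a),np.sin(a)]);g=np.array([555.5,50])+20*u
manip.move_linear([*(g-95*u),3],speed=70);print(read_time_s(),read_eef_pos(),read_width(),read_wrist_force())
manip.gripper_to(80);manip.hold(.1)
p=g-95*u
manip.move_linear([*p,60],speed=120)
manip.movep([*(p-15*u),150],down(np.pi+a));im=snap("q1");print(read_time_s())
C=wcam("q1");q=proj(C,[[510,46,15]])[0].astype(int);print(q)
x0,y0=q[0]-100,max(q[1]-100,0);print(x0,y0)
cv2.imwrite("pics/c4.png",cv2.resize(im[y0:y0+190,x0:x0+200,::-1],None,fx=3,fy=3,interpolation=cv2.INTER_CUBIC))
E
```

```text
12.35 [480.57  44.01   3.03] 49.43400860055433 [-1.02  0.99  3.23]
14.1833
[316 225]
216 125
```

View pics/c4.png

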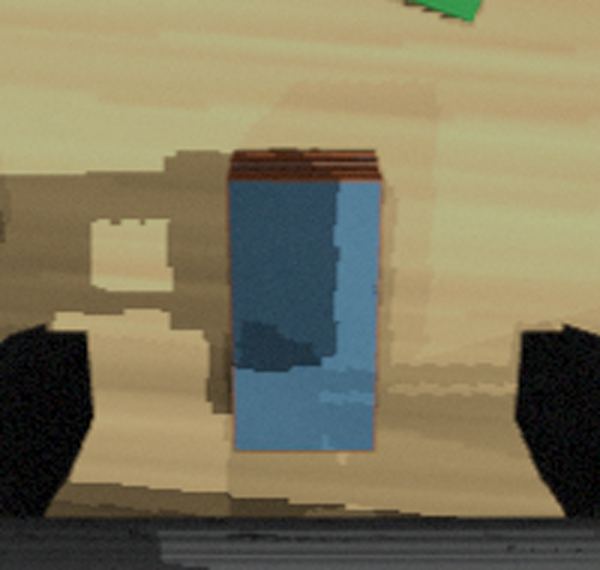

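```bash
cat > path.py <<'E'
from m import *
c0=np.array([501.8,-318.3]);a=.133;U=np.array([np.cos(a),np.sin(a)])
def pose(Ax,Az,th,off=2.):   # A: pile's lower -x corner in tub x,z -> TCP pose
    u=np.array([np.cos(th),np.sin(th)]);n=np.array([-u[1],u[0]])
    t=np.array([Ax,Az])+50*u+off*n
    return [*(c0+t[0]*U),t[1]],down(np.pi+a,-th)
th=np.radians(28);Tx=-52.3
A1=np.array([Tx+30*np.sin(th),5.5]);u1=np.array([np.cos(th),np.sin(th)])
IN=[pose(*(A1+k*u1),th) for k in(100,90,60,30,10,0)]
ROT=[pose(Tx+30*np.sin(t),5.5,t) for t in np.radians([22,17,12,8,4,0])]
E
python3 - <<'E'
from path import *
C=wcam("q1");X=at_z(C,np.array([(229,181),(381,181),(374,450),(233,451)])/3+(216,125),30)
print(X); c=X.mean(0);d=(X[2]+X[3]-X[0]-X[1])/2;y=np.arctan2(d[1],d[0]);print(c,np.hypot(*d[:2]),y)
for p,R in IN+ROT: print(np.array(p),inverse_kinematics(p,R))
R=down(np.pi+y)
if abs(c[0]-510)<8 and abs(c[1]-46)<6 and abs(np.hypot(*d[:2])-100)<4:
    manip.movep([*c[:2],100],R);manip.move_linear([*c[:2],40],speed=120);manip.move_linear([*c[:2],2],speed=50)
    manip.gripper_to(40,50);print(read_time_s(),read_eef_pos(),read_width(),read_grasp_force(),read_wrist_force())
    manip.move_linear([*c[:2],60],speed=50);print(read_width(),read_wrist_force())
    im=snap("q2");s=optics.capture("scene")
    q=proj(cam("scene"),[[*c[:2],75]])[0].astype(int)
    cv2.imwrite("pics/c5.png",np.hstack([cv2.resize(im[100:300,216:416,::-1],(500,500),interpolation=cv2.INTER_CUBIC),cv2.resize(s[q[1]-30:q[1]+30,q[0]-18:q[0]+18,::-1],(300,500),interpolation=cv2.INTER_CUBIC)]));print(read_time_s())
E
```

```text
[[463.27  19.25  30.  ]
 [459.45  67.44  30.  ]
 [557.88  75.52  30.  ]
 [562.21  25.89  30.  ]]
[510.7   47.03  30.  ] 98.954089077728 0.07441470562059585
[ 594.26 -305.93   77.69] [ 0.94  0.73 -0.51  1.9   0.03  0.21  2.28]
[ 585.51 -307.1    72.99] [ 0.96  0.73 -0.52  1.91  0.07  0.2   2.26]
[ 559.26 -310.61   58.91] [ 1.16  0.81 -0.74  1.95  0.78  0.23  1.66]
[ 533.   -314.13   44.82] [ 1.33  0.93 -0.93  1.99  1.21  0.34  1.35]
[ 515.5  -316.47   35.43] [ 1.36  0.94 -0.93  2.02  1.27  0.32  1.31]
[ 506.75 -317.64   30.74] [ 1.38  0.94 -0.93  2.03  1.3   0.32  1.3 ]
[ 506.31 -317.7    26.08] [ 1.2   0.84 -0.74  1.99  0.92  0.3   1.56]
[ 505.47 -317.81   22.03] [ 0.83  0.72 -0.31  1.96 -0.    0.26  2.33]
[ 504.21 -317.98   17.85] [ 0.68  0.72 -0.15  1.92 -0.1   0.35  2.37]
[ 502.9  -318.15   14.44] [ 0.58  0.73 -0.05  1.89 -0.13  0.42  2.35]
[ 501.34 -318.36   10.98] [ 0.49  0.75  0.02  1.85 -0.12  0.49  2.32]
[ 499.52 -318.6     7.5 ] [ 0.43  0.77  0.08  1.81 -0.11  0.57  2.29]
16.675 [510.8   46.98   2.14] 49.27170704932034 49.98175894841552 [-0.03 -0.05  2.16]
50.066231112707136 [ 0.86  1.31 -3.16]
18.0833
```

View pics/c5.png

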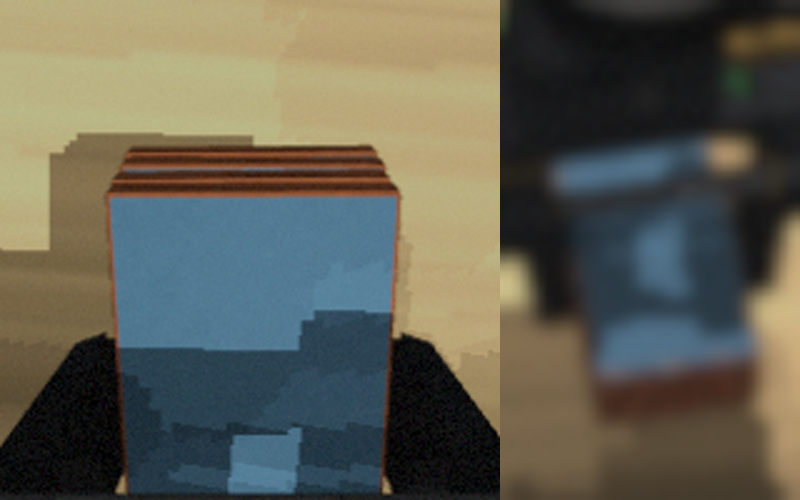

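All four tiles are in the grip: c5 shows four terracotta layers at rows 145–195, and the load is 3.2 N. The tilt of 28° brings joint 6 close to its limit. 20° still clears the bridge (5.8 mm) and the end wall, so I'll use that.

```bash
sed -i 's/np.radians(28)/np.radians(20)/; /^IN=/d; /^ROT=/d' path.py; cat >> path.py <<'E'
IN=[pose(*(A1+k*u1),th) for k in(60,40,20,8,0)]
ROT=[pose(Tx+30*np.sin(t),5.5,t) for t in np.radians([16,12,8,5,2,0])]
E
python3 - <<'E'
from path import *
p=np.array(read_eef_pos());manip.move_linear([p[0],p[1],130],speed=120)
q=A1+60*u1
for dz in(80,):
    P,R=pose(q[0],q[1]+dz,th); manip.movep(P,R); print(read_time_s(),read_joints(),read_eef_pos())
manip.hold(.2);print("free",read_wrist_force(),read_width())
for P,R in IN[:3]:
    manip.move_linear(P,R,speed=80);print(np.array(P),read_wrist_force(),read_joints())
print(read_time_s())
im=snap("v1");cv2.imwrite("pics/c6.png",cv2.resize(im[60:260,190:450,::-1],(780,600),interpolation=cv2.INTER_CUBIC))
E
```

```text
20.1667 [ 0.72  0.57 -0.24  1.87 -0.21  0.44  2.42] [ 562.43 -307.97  124.65]
free [-0.05 -0.51 -3.8 ] 49.23219143012073
[ 561.91 -310.26   45.  ] [-0.3  -0.15 -3.08] [ 0.74  0.71 -0.25  1.89 -0.2   0.29  2.46]
[ 543.28 -312.75   38.16] [-0.72 -0.21 -2.59] [ 0.78  0.71 -0.27  1.93 -0.2   0.26  2.48]
[ 524.65 -315.24   31.32] [ 0.24 -0.38 -1.69] [ 0.82  0.71 -0.29  1.96 -0.2   0.24  2.51]
22.3167
```

View pics/c6.png

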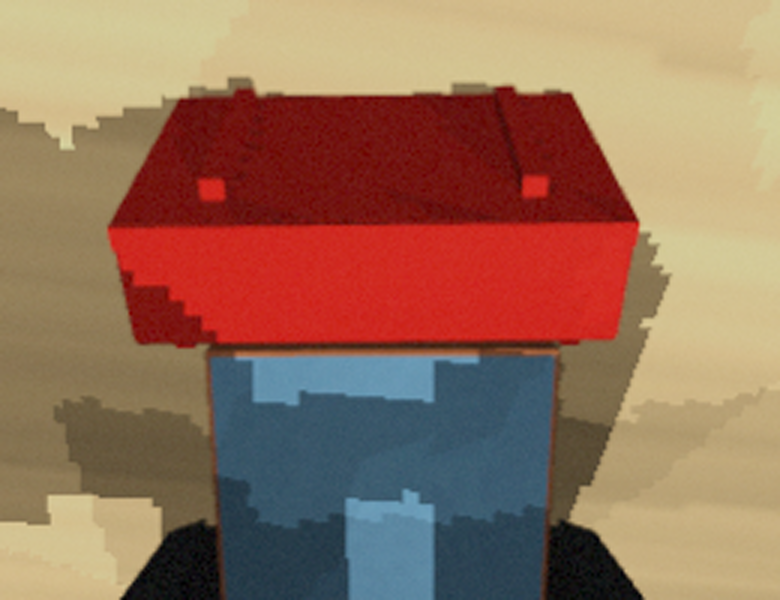

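The pile is centred in the mouth to within about 1 mm (bridge edge columns 133–620, pile 207–557). Next I'll check the bridge's predicted position against this picture.

```bash
python3 - <<'E'
from path import *
C=wcam("v1");V=np.array([-U[1],U[0]])
W=lambda x,y,z:[*(c0+x*U+y*V),z]
A=A1+20*u1
pts=[W(-41,-31.5,47),W(-41,31.5,47),W(-58,-31.5,47),W(-58,31.5,47),W(A[0]-30*u1[1],-25,A[1]+30*u1[0]),W(A[0]-30*u1[1],25,A[1]+30*u1[0])]
print((proj(C,pts)-(190,60))*3)
E
```

```text
[[138.06 336.95]
 [622.43 335.94]
 [113.53 216.58]
 [646.26 215.42]
 [203.16 356.05]
 [557.54 355.32]]
```

```bash
sed -i 's/^def pose/c0=c0+1.2*U-0.6*np.array([-U[1],U[0]])\ndef pose/' path.py; python3 - <<'E'
from path import *
def go(P,R,s):
    manip.move_linear(P,R,speed=s);f=np.array(read_wrist_force());print(np.array(P),f,np.array(read_eef_pos()),round(read_width(),2))
    return np.abs(f-[0,0,-3]).max()<12
ok=True
for P,R in IN[2:]+ROT:
    ok=go(P,R,30)
    if not ok: print("contact");break
print(read_time_s(),read_joints())
E
```

```text
[ 525.92 -315.68   31.32] [ 0.16 -0.42 -3.67] [ 526.53 -315.58   31.54] 49.43
[ 514.74 -317.17   27.22] [-0.06  0.71 -3.95] [ 514.6  -317.28   27.17] 49.68
[ 507.29 -318.17   24.48] [-0.22 -0.24 -3.67] [ 507.03 -318.28   24.38] 49.77
[ 506.52 -318.27   21.2 ] [ 0.13  0.58 -3.32] [ 508.08 -317.59   21.65] 49.45
[ 505.48 -318.41   17.85] [ 0.77 -0.82 -4.02] [ 506.01 -317.9    17.78] 49.64
[ 504.17 -318.59   14.44] [-0.01 -0.28 -3.28] [ 503.95 -318.44   14.14] 49.59
[ 503.02 -318.74   11.85] [-0.65 -0.77 -2.66] [ 502.38 -318.85   11.52] 49.71
[ 501.73 -318.92    9.24] [-0.57  0.23 -3.66] [ 500.89 -319.21    8.9 ] 49.66
[ 500.79 -319.04    7.5 ] [ 3.17  2.87 -3.38] [ 500.56 -319.15    7.39] 49.58
25.1417 [ 0.44  0.77  0.07  1.81 -0.09  0.57  2.27]
```

```bash
python3 - <<'E'
from path import *
P,R=ROT[-1]
for z in(6.8,6.4,6.1,5.8,5.5):
    manip.move_linear([P[0],P[1],z],R,speed=5);manip.hold(.15);f=np.array(read_wrist_force());print(z,read_eef_pos(),f)
    if f[2]>1: break
im=snap("w1")
manip.gripper_to(62);manip.hold(.1);print(read_wrist_force(),read_width())
e=read_eef_pos();manip.move_linear([e[0],e[1],60],speed=40);print(read_wrist_force())
manip.move_linear([P[0]-20,P[1],140],speed=120)
im=snap("w2");C=wcam("w2");print(read_time_s())
cv2.imwrite("pics/c7.png",cv2.resize(im[110:280,210:430,::-1],(776,600),interpolation=cv2.INTER_CUBIC))
E
```

```text
6.8 [ 500.62 -319.35    6.88] [ 3.04  0.8  -2.13]
6.4 [ 500.64 -319.45    6.44] [ 2.11 -0.91 -1.74]
6.1 [ 500.63 -319.38    6.17] [ 0.09 -0.62 -1.25]
5.8 [ 500.65 -319.38    6.16] [-0.82  0.38  5.83]
[ 0.25 -0.09 -0.39] 61.84957092134393
[-0.3   0.1  -0.42]
29.7083
```

View pics/c7.png

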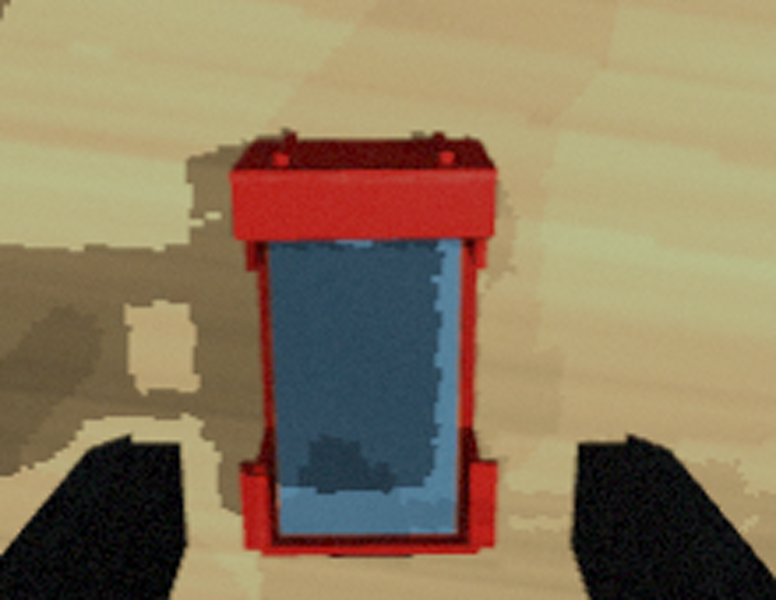

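c7 shows the blue pile flat in the tub: its top face runs from (270,240) under the bridge to (458,535) inside the far end wall. The tiles touched the floor at TCP z = 6.2 mm, which puts their underside at about 4 mm, as it should be.

```bash
python3 -c "
from workcell import *
print(read_time_s(),manip.finish_job())"
```

```text
the job is handed in; nothing more can be done
29.7083 None
```

I handed the job in at 29.7 s: the four-tile pile was drawn out, let go, regripped round its middle, and tilted under the bridge into the tub, where my last picture shows it lying flat.

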